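# Shut the inclined cell holder and pin its cover

## Task

Swing the cover of the inclined cell holder shut, take the locking pin out of its post and lock the cover with it: put the pin through the slot in the cover, feel along the slot with its tip for the hole hidden in the latch strip behind, and push the pin fully home until its collar lies on the cover. Let go of the pin and leave the things standing around where they are.

Things in the scene. Friction and masses are not known exactly. Their poses are not given: they have to be found in the camera images.
- holder: Cell holder, fixed: grey open-topped housing 110 x 94 mm, 42 deep, on four legs and a 112 x 96 mm base plate, rim centre 200 mm up; origin under it at the worktop. Its open side faces up and towards the robot: rim and shut cover slope 25 deg from level, rising along the holder's +x (level, away from the robot); y along the hinge, z up. A blue cell lies in the upper half.
- cover (a joint): Opening angle of the cover, rad: 0 shut. It starts at 0.85 to 1.3, free edge up and leaning towards the robot, and stays where left (stiff hinge, about 0.12 N m). Pressing straight down on its outer face, e.g. 50 mm from the hinge, swings it shut.
- cover_hinge (a point): Middle of the cover's hinge axis, at its upper edge. The cover is a plain aluminium plate. In this frame it reaches x = -2 to -112 mm (free edge), y = -47 to 47, z = 0 to 8 (inner to outer face), plus 4 mm ribs on the outer face along both sides (y = -42 and 42). y lies along the hinge, level; the frame turns with the cover; when shut, z is 25 deg from vertical, leaning to the robot.
- cover_slot (a point): Middle of the mouth of the slot through the cover, on its outer face, 88 mm from the hinge. Slot 13 mm wide (along x) and 37 long (along y). z points out of the outer face, x towards the hinge, y along hinge and slot. When shut, z leans 25 deg from vertical towards the robot, and the pin goes in along -z.
- strip_mid (a point): Fixed point on the flat dark latch strip deep in the housing, 28 mm below the shut cover's outer face, under the slot's middle. A guide block in the housing's lower half hides it but for a like slot (14 x 38 mm). The strip closes the slot but for one hole: 10.5 mm along it, 12 across, 16 deep, centre -10 to +10 mm along the slot from here, out of sight and not reported: feel for it. Axes as holder.
- pin_grip (a point): Centre of the grip of the loose locking pin (steel with a plastic grip, about 60 g): a flat-sided black block 24 x 16 x 40 mm along its x, y, z, to be taken across the 16 mm (y). Below it a collar 28 mm across and 4 thick, then the shank. z runs along the pin from tip to grip; tip 64 mm, collar's underside 24 mm below this point.
- pin_tip (a point): Centre of the pin's end face; axes as pin_grip. Shank 8 mm across, 40 long, tip with a 2 to 2.5 mm chamfer. Fully home, the collar lies on the cover's outer face and the tip is 40 mm below the slot's mouth.
- pin_stand: Fixed aluminium post, 32 mm square and 100 high, on a 56 mm square foot; origin at the centre of its underside. The pin starts upright in the 9 mm hole in its top, collar resting on the top: lift it more than 40 mm to free it. Fixed furniture close by: left of the post an amplifier 132 mm high, left of the holder a power supply 242 mm high, right of both a window sill 158 mm high.
- vial: small white glass vial with a pale cap, 22 mm across, 46 tall, standing; a bystander (origin: centre of its underside)
- flange_stub: plain metal vacuum flange stub, 46 mm across, 38 tall; a bystander (origin: centre of its underside)
- spanner: small open spanner lying flat, 141 x 21 x 8 mm; a bystander (origin: centre of its underside)
- adapter: small white-metal tee connector, 47 x 28 x 14 mm; a bystander (origin: centre of its underside)
- copper_block: copper block with clamp screws, 44 x 24 x 34 mm; a bystander (origin: centre of its underside)
There are look-alikes about, which are no part of the job. Leave any purple look-alike of the part that bears pin_grip alone.

How it is judged:
On the way, in this order (a step that is already met when the one before it is completed fails the run):
1. the cover is shut on the housing (value of joint cover below 0.06 rad), for 0.2 s.
2. the pin, through the slot of the shut cover, has dropped into the hidden hole and is home to its collar (value of joint cover below 0.06 rad and z of pin_tip in the frame of cover_slot between -0.045 and -0.037 m and y of pin_tip in the frame of cover_slot between -0.018 and 0.018 m and x of pin_tip in the frame of cover_slot between -0.008 and 0.008 m and angle between the z axis of pin_tip and the z axis of cover_slot, either way round below 0.15 rad), for 0.2 s.
At the end, for the whole second after the job is handed in: The cover is shut (within 0.06 rad) and the pin, through its slot and in the hidden hole, is home: tip 37 to 45 mm below the slot's mouth (collar within 3 mm of the cover), within 18 mm along and 8 mm across the slot of its middle, square to the cover within 0.15 rad (all of step 2); the robot touches nothing.
It fails at once if a thing standing around is moved by more than 30 mm (distance of any of vial, flange_stub, spanner, adapter, copper_block from where it was at the start of the episode above 0.03 m).
It also fails if it takes over 58 s, if anything falls off the work surface, if the arm or the gripper's body presses on something with over 40 N, if the wrist force passes 120 N, or if a joint passes its speed limit or range.

## Robot

A 6-joint arm with a two-finger parallel gripper is mounted at the origin on the work surface; the furniture and walls round the work are solid. World frame = base frame: x ahead of the robot, y to its left, z up, the work surface at z = 0. Lengths are in m, angles in rad, forces in N, time in s.
With the tool pointing down it reaches from about 0.35 to 0.8 m from the base axis. Payload 7.3 kg.
Tool frame: the origin (TCP) lies between the finger pads; the fingertips stand 25 mm ahead of it and the grasp point (between the pads) lies 6 mm ahead of it (r.tip_extent is the distance from the TCP to the fingertips, in m); z points along the fingers, y is the direction in which the jaws open and shut (so a half turn about z gives the same grasp; the last joint's range is limited). The gripper opens to 85 mm and grips with 20 to 120 N. Pads are 22 mm wide; open, the fingers measure 114 mm over their backs; the gripper's body (76 mm by 85 mm) begins 54 mm behind the grasp point. The pads swing forward as they close: fully open they stand 13 mm farther back than shut.
Start: joints at [0.991, 0.342, 1.524, -0, 1.275, -0.146], TCP at [0.221, 0.476, 0.256] pointing down, gripper open.
Joint ranges: [-2.53, 2.53], [-0.77, 2.02], [0.04, 2.7], [-1, 4.14], [0.28, 2.66], [-3.11, 3.11]. Speed limits (rad/s): [2.57, 2.57, 3.14, 3.14, 3.14, 3.14].

## Interface

Orientations are given as a unit quaternion [x, y, z, w].
In Python, from workcell import r, command_gripper, optics gives the robot as it stands. The module is installed in compiled form; this text tells all that it offers. Calls block until the motion is done:
- r.reach(position, orientation): joint-space move of the TCP to a pose.
- r.move_straight(position, orientation=None, speed=0.15, max_force=None): straight line of the TCP; orientation=None keeps the orientation; speed is the mean speed in m/s. With max_force (N) it stops when the force on the tool has changed by that much, and returns True; else False.
- r.movej(angles): joint-space move.
- command_gripper(opening, force=None): finger opening in m; force is the grip in N (None keeps the last); returns when the fingers have stopped.
- r.hold(seconds).
- r.solve_ik(position, orientation): joint angles nearest the present ones, or None.
- r.read_state(): the state.
- optics.get_image(name): name is "scene" or "top"; returns (picture, depth): 480x640x3 uint8, red, green, blue; 480x640 float32, m along the optical axis (not along the pixel's ray), 0 where there is no reading.
- optics.camera_model(name): a dict with "K" (3x3 intrinsics, pixels), "R" (3x3) and "t" (3): a world point X has camera coordinates R X + t. Camera axes: x right, y down, z forward; pixel columns grow to the right and rows downward; lengths in m; the calibration is good to about 2 mm. A picture is of the moment at which its call begins. camera_model takes no time and is no camera call.
A pose or a line that the arm cannot do raises r.PlanningError and nothing moves.
- r.finish_job(): hands the job in, once; it reports no verdict.
The state is a dict: "time_s": time; "joint_positions": joint angles; "dq": joint speeds; "tau": joint torques, N m; "eef_pos": TCP position; "eef_rot": TCP orientation; "contact_force": force on the tool from outside, world axes, zero at the start; "torque": the same for the moment, N m; "grip_width": finger opening in m.
Only numpy, scipy, OpenCV 4.12 (cv2) and the standard library are available. Lean on these libraries where they do the work, as an engineer would, in place of code of your own. Each camera call takes 0.05 s, during which the arm holds its last target.

## Working session

There is one attempt and no reset: what is moved stays moved. The work goes in short steps, each a Python script; the robot and the scene stay as the last script left them, time stands still between calls to the robot, and variables do not carry over. Pictures are saved under pics/ and viewed, and the job is handed in when it is done.

```bash
mkdir -p pics; cat > h.py <<'E'
import numpy as np, cv2
from workcell import r, command_gripper, optics
def cap(n,tag):
    im,d=optics.get_image(n); cv2.imwrite(f'pics/{tag}.png',im[:,:,::-1]); np.savez(f'pics/{tag}.npz',im=im,d=d); return im,d
def pts(n,d):
    c=optics.camera_model(n);K,R,t=map(np.array,(c['K'],c['R'],c['t']))
    v,u=np.mgrid[0:480,0:640]; P=np.stack([(u-K[0,2])/K[0,0]*d,(v-K[1,2])/K[1,1]*d,d],-1)
    return (P-t)@R
E
python3 - <<'E'
from h import *
for n in('scene','top'):
    cap(n,n+'0'); c=optics.camera_model(n); print(n,c['K'],c['R'],c['t'],-np.array(c['R']).T@c['t'])
print(r.read_state())
E
```

```text
scene [[540.82389883   0.         321.45369792]
 [  0.         540.82389883 235.28802708]
 [  0.           0.           1.        ]] [[ 0.0168296  -0.9998412  -0.00586045]
 [-0.44097966 -0.00216202 -0.89751449]
 [ 0.89735929  0.01768915 -0.44094602]] [-0.20800469  0.34881423  0.59443269] [-0.37609908 -0.21773252  0.57395955]
top [[613.28386664   0.         310.0842334 ]
 [  0.         613.28386664 236.87577325]
 [  0.           0.           1.        ]] [[-0.02539238 -0.99937278  0.02468365]
 [-0.98837027  0.02139427 -0.15055396]
 [ 0.14993144 -0.02821951 -0.98829359]] [-0.21312914  0.51043804  1.13068588] [ 0.32956457 -0.1920085   1.19955888]
{'time_s': 0.1, 'joint_positions': array([ 9.90963088e-01,  3.42638922e-01,  1.52493719e+00,  1.03325812e-06,
        1.27540681e+00, -1.45989880e-01]), 'dq': array([ 0.00019451,  0.00098651, -0.00225264,  0.00063143, -0.00099953,
       -0.00017522]), 'tau': array([ 2.16922825e-03, -4.34448874e+01, -2.46491486e+01,  1.07254093e-05,
        4.65731195e-03, -2.09233701e-05]), 'eef_pos': array([0.22048035, 0.47609311, 0.25569729]), 'eef_rot': array([ 2.15224564e-01,  9.76564337e-01, -6.49683218e-04, -2.47233158e-04]), 'contact_force': array([ 0.75832177, -0.71456365,  0.15032117]), 'torque': array([-0.02181163, -0.014509  ,  0.03270488]), 'grip_width': 0.08555165424120591}
```

View pics/scene0.png

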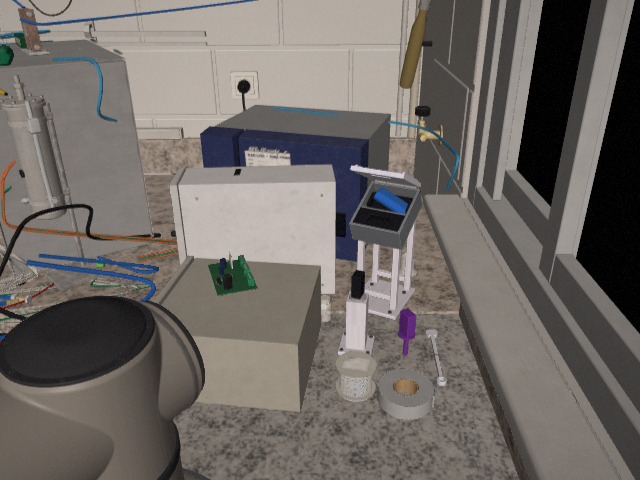

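View pics/top0.png

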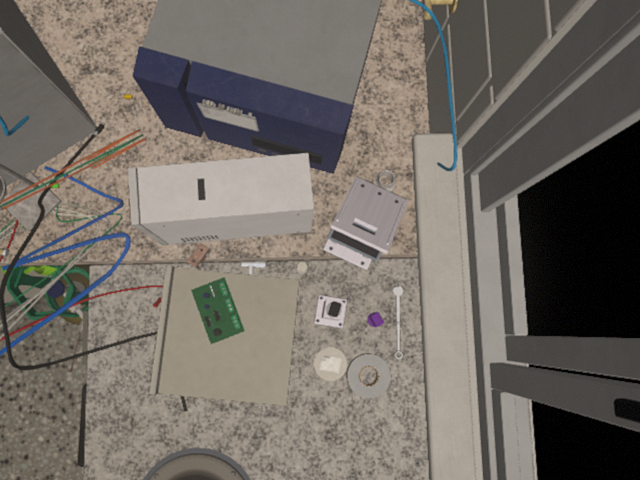

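The black pin stands in the post at scene (358,285) and top (334,309). The purple look-alike is at scene (407,323) and top (376,320), so I'll leave that one alone. The cover is open, at top (367,220). Next I'll enlarge crops of both.

```bash
python3 - <<'E'
from h import *
a=np.load('pics/scene0.npz');b=np.load('pics/top0.npz')
A=cv2.resize(a['im'][150:370,320:460],None,fx=2.7,fy=2.7,interpolation=2)
B=cv2.resize(b['im'][160:340,290:420],None,fx=3.2,fy=3.2,interpolation=2)
H=max(A.shape[0],B.shape[0]);C=np.zeros((H,A.shape[1]+B.shape[1],3),np.uint8);C[:A.shape[0],:A.shape[1]]=A;C[:B.shape[0],A.shape[1]:]=B
cv2.imwrite('pics/crop0.png',C[:,:,::-1]);print(C.shape)
P=pts('top',b['d'])
for (u,v) in [(334,309),(323,300),(345,325),(365,195),(352,190),(395,208),(340,215),(383,240),(367,226),(352,243),(335,250),(367,265),(300,290),(430,300),(310,170),(300,220),(303,268),(330,362),(398,320),(253,266),(199,256),(387,177)]: print((u,v),P[v,u].round(4))
Q=pts('scene',a['d'])
for (u,v) in [(358,278),(357,330),(356,350),(378,173),(385,230),(360,170),(400,178)]: print('s',(u,v),Q[v,u].round(4))
E
```

```text
(594, 794, 3)
(334, 309) [ 0.3638 -0.2597  0.1476]
(323, 300) [ 0.3862 -0.2479  0.008 ]
(345, 325) [ 0.3373 -0.2897 -0.0016]
(365, 195) [ 0.5392 -0.3081  0.2486]
(352, 190) [ 0.5466 -0.2872  0.2539]
(395, 208) [ 0.5183 -0.356   0.2431]
(340, 215) [ 0.5021 -0.2649  0.2789]
(383, 240) [ 0.462  -0.3292  0.279 ]
(367, 226) [ 0.4866 -0.3074  0.2644]
(352, 243) [ 0.4718 -0.2911  0.1832]
(335, 250) [ 0.4833 -0.2743  0.0075]
(367, 265) [ 0.4523 -0.336   0.0078]
(300, 290) [ 0.407  -0.2039  0.0007]
(430, 300) [ 0.3747 -0.423   0.1575]
(310, 170) [ 0.5836 -0.222   0.2414]
(300, 220) [ 0.5188 -0.2052  0.1504]
(303, 268) [ 0.4456 -0.2101  0.0447]
(330, 362) [ 0.2699 -0.2559  0.0436]
(398, 320) [ 0.3442 -0.3919  0.0075]
(253, 266) [ 0.4555 -0.1133  0.0069]
(199, 256) [ 0.474  -0.0128  0.0351]
(387, 177) [ 0.6305 -0.3846 -0.0011]
s (358, 278) [ 0.3512 -0.2599  0.1426]
s (357, 330) [ 0.3482 -0.2604  0.0461]
s (356, 350) [ 0.3452 -0.2595  0.0079]
s (378, 173) [ 0.4626 -0.2942  0.2754]
s (385, 230) [ 0.4532 -0.3093  0.1767]
s (360, 170) [ 0.4737 -0.2653  0.2766]
s (400, 178) [ 0.4444 -0.3281  0.2734]
```

View pics/crop0.png

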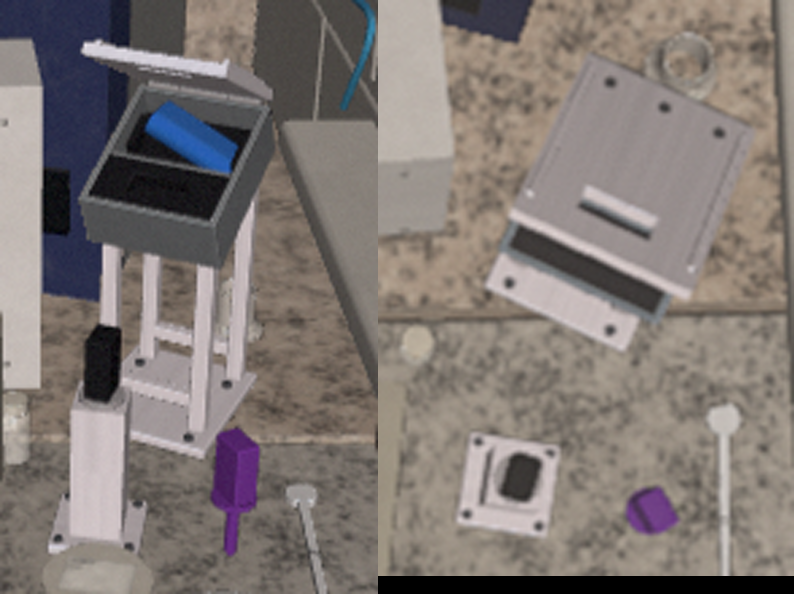

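The pin to use is the black one in the white post, at top (334,309). It stands upright with its collar on the post, as described. The purple one stands loose on the bench. Now I'll measure the cover plane, the hinge and the grip.

```bash
cat >> h.py <<'E'
def rect(xy):
    (c,(w,h),a)=cv2.minAreaRect(xy.astype(np.float32)*1000); return np.array(c)/1000,w,h,a
def planefit(X):
    c=np.median(X,0)
    for _ in range(8):
        n=np.linalg.svd(X-c,full_matrices=False)[2][2]; d=(X-c)@n
        k=abs(d)<max(.002,2*np.median(abs(d))); X=X[k]; c=X.mean(0)
    n=n*np.sign(n[2]); return c,n,X
E
python3 - <<'E'
from h import *
b=np.load('pics/top0.npz');P=pts('top',b['d']);im=b['im']
# pin grip top
reg=np.zeros((480,640),bool);reg[290:330,310:360]=1
m=reg&(P[...,2]>.138)&(P[...,2]<.155); X=P[m]; print('grip',len(X),X.mean(0),X[:,2].std(),rect(X[:,:2]))
m2=reg&(P[...,2]>.09)&(P[...,2]<.11);X=P[m2];print('post/collar',len(X),X.mean(0),rect(X[:,:2]))
dark=reg&(im.max(-1)<70); v,u=np.nonzero(dark); print('dark',len(u),u.mean(),v.mean(),rect(np.c_[u,v]/1000))
# foot
m3=reg&(P[...,2]>.004)&(P[...,2]<.013);
reg=np.zeros((480,640),bool);reg[170:272,318:412]=1
m=reg&(P[...,2]>.2)&(P[...,2]<.32);X=P[m]
c,n,Xi=planefit(X);print('plane',len(X),len(Xi),c,n,'tilt',np.degrees(np.arccos(n[2])))
h=np.cross(n,[0,0,1]);h/=np.linalg.norm(h);s=np.cross(n,h)  # s in-plane slope dir
q=(Xi-c)@np.c_[h,s];rr=rect(q);print('h',h,'s',s,rr)
pc=c+h*rr[0][0]+s*rr[0][1];print('cover centre outer',pc)
print('yaw h',np.degrees(np.arctan2(h[1],h[0])))
# foot plate
reg=np.zeros((480,640),bool);reg[170:285,310:412]=1
m=reg&(P[...,2]>.003)&(P[...,2]<.014);print('base',m.sum(),rect(P[m][:,:2]))
E
```

```text
grip 131 [ 0.36562056 -0.2619618   0.14488406] 0.001941664019095731 (array([ 0.36576273, -0.26201617]), 15.76092529296875, 24.077302932739258, 68.91827392578125)
post/collar 185 [ 0.36458635 -0.26007411  0.10192264] (array([ 0.36557623, -0.2621915 ]), 32.20765686035156, 31.954130172729492, 79.09900665283203)
dark 118 334.1525423728813 308.6779661016949 (array([0.33410001, 0.30870001]), 8.854375839233398, 13.28156566619873, 18.43494987487793)
plane 3404 2498 [ 0.50873218 -0.31497086  0.25904626] [ 0.39816258 -0.19946334  0.89536637] tilt 26.444472648917337
h [-0.44789979 -0.89408377  0.        ] s [ 0.80053253 -0.4010344  -0.44533029] (array([-1.49421692e-05,  2.16893768e-03]), 94.02067565917969, 114.200927734375, 0.017599187791347504)
cover centre outer [ 0.51047518 -0.31582732  0.25808036]
yaw h -116.60901602351201
base 1716 (array([ 0.53032697, -0.32822742]), 203.40106201171875, 230.36993408203125, 88.4880599975586)
```

The cover's outer face measures 94 x 114 mm against 94 x 110 given. It leans 26.4° away from the robot, so it is open about 0.90 rad. The hinge comes out about 225 mm up, which matches the geometry. The grip top measures 24.1 x 15.8 mm at z=0.145, as expected. Next is planning, with IK checks.

```bash
cat >> h.py <<'E'
from scipy.spatial.transform import Rotation as Ro
def quat(z,y):
    z=np.array(z,float);z/=np.linalg.norm(z);y=np.array(y,float);y-=z*(y@z);y/=np.linalg.norm(y)
    return Ro.from_matrix(np.c_[np.cross(y,z),y,z]).as_quat()
HX=np.array([.894,-.448,0]);HX/=np.linalg.norm(HX);HY=np.array([-HX[1],HX[0],0])
c25,s25=np.cos(np.radians(25)),np.sin(np.radians(25))
U=c25*HX+np.array([0,0,s25]); N=-s25*HX+np.array([0,0,c25])
HINGE=np.array([.5529,-.3371,.2255]); SLOT=HINGE-.088*U+.008*N
E
python3 - <<'E'
from h import *
print(r.tip_extent,SLOT)
b=np.load('pics/top0.npz');P=pts('top',b['d'])
m=(P[...,2]>.12)&(P[...,2]<.138)&(P[...,1]>-.24)&(P[...,0]<.5); X=P[m];print('amp y min',np.percentile(X[:,1],[0.2,1,5]))
reg=np.zeros((480,640),bool);reg[290:330,310:360]=1
X=P[reg&(P[...,2]>.138)&(P[...,2]<.155)][:,:2];w,V=np.linalg.eigh(np.cov(X.T));print(np.sqrt(w*12)*1000,V)
for s in (1,-1):
  print(s,'press',r.solve_ik([.508,-.315,.30],quat([0,0,-1],s*HY)))
  yg=np.array([np.cos(np.radians(68.9)),np.sin(np.radians(68.9)),0])
  print('grasp',r.solve_ik([.3657,-.262,.134],quat([0,0,-1],s*yg)))
  print('ins',r.solve_ik(SLOT+N*.07,quat(-N,s*HY)), r.solve_ik(SLOT+N*.12,quat(-N,s*HY)), r.solve_ik(SLOT+N*.03,quat(-N,s*HY)))
E
```

```text
0.025 [ 0.47857416 -0.29985394  0.19556006]
amp y min [-0.19711427 -0.19085897 -0.17789753]
[16.12724116 23.7290863 ] [[-0.37957451 -0.92516117]
 [-0.92516117  0.37957451]]
1 press [-6.83218705e-01  4.51979768e-01  1.23386720e+00 -4.44089210e-16
  1.45574569e+00 -1.78947297e+00]
grasp [-7.92325739e-01  3.57512827e-01  1.89232905e+00 -4.44089210e-16
  8.91750782e-01 -1.99485759e+00]
ins [-0.78001156  0.16325262  1.84180848  0.19812231  0.7290707  -2.00700544] [-0.79697996  0.07754827  1.80817169  0.18475353  0.84923645 -1.9968755 ] [-0.76763092  0.23747702  1.85889679  0.21356778  0.63744    -2.01952984]
-1 press [-6.83218705e-01  4.51979768e-01  1.23386720e+00 -4.44089210e-16
  1.45574569e+00  1.35211968e+00]
grasp [-7.92325739e-01  3.57512827e-01  1.89232905e+00 -4.44089210e-16
  8.91750782e-01  1.14673506e+00]
ins [-0.78001156  0.16325262  1.84180848  0.19812231  0.7290707   1.13458721] [-0.79697996  0.07754827  1.80817169  0.18475353  0.84923645  1.14471716] [-0.76763092  0.23747702  1.85889679  0.21356778  0.63744     1.12206281]
```

```bash
python3 - <<'E'
from h import *
q=quat([0,0,-1],-HY)
s=r.read_state(); command_gripper(0.0)
r.move_straight([.221,.476,.36],speed=.3)
r.reach([.40,-.25,.40],q); print(r.read_state()['time_s'])
p=HINGE-.05*HX
r.move_straight([p[0],p[1],.31],q,speed=.25)
f0=r.read_state()['contact_force']
hit=r.move_straight([p[0],p[1],.208+.025],speed=.08,max_force=20)
s=r.read_state();print(hit,s['eef_pos'],s['contact_force']-f0,s['time_s'])
E
```

```text
4.0083
True [ 0.50788839 -0.31454114  0.23922399] [-1.71300323  1.43153792  7.37673964] 5.625
```

```bash
python3 - <<'E'
from h import *
p=r.read_state()['eef_pos']
hit=r.move_straight([p[0],p[1],.233],speed=.05,max_force=25);print(hit,r.read_state()['eef_pos'],r.read_state()['contact_force'])
r.move_straight([p[0],p[1],.34],speed=.3)
g=np.array([.3657,-.262]); yg=np.array([.3796,.925,0]); q=quat([0,0,-1],-yg)
r.reach([.36,-.24,.34],q)
im,d=cap('top','top1'); im,d=cap('scene','scene1'); print(r.read_state()['time_s'])
b=np.load('pics/top1.npz');P=pts('top',b['d']);im=b['im']
reg=np.zeros((480,640),bool);reg[170:272,318:412]=1
m=reg&(P[...,2]>.15)&(P[...,2]<.26)&(P[...,1]<-.24);X=P[m]
c,n,Xi=planefit(X);print('plane',len(X),len(Xi),c,n,'tilt',np.degrees(np.arccos(n[2])))
h=np.cross(n,[0,0,1]);h/=np.linalg.norm(h);s=np.cross(n,h);qq=(Xi-c)@np.c_[h,s];rr=rect(qq)
print(h,s,rr,'centre',c+h*rr[0][0]+s*rr[0][1])
A=cv2.resize(im[160:340,290:420],None,fx=3.2,fy=3.2,interpolation=2);B=cv2.resize(np.load('pics/scene1.npz')['im'][150:370,310:450],None,fx=2.6,fy=2.6)
C=np.zeros((576,A.shape[1]+B.shape[1],3),np.uint8);C[:A.shape[0],:A.shape[1]]=A;C[:B.shape[0],A.shape[1]:]=B[:576]
cv2.imwrite('pics/crop1.png',C[:,:,::-1])
E
```

```text
False [ 0.50802399 -0.31463602  0.2385415 ] [-9.68657465  7.50368879 30.2505196 ]
7.1833
plane 3344 2048 [ 0.51352676 -0.32047142  0.21430531] [-0.3778292   0.19150527  0.90585364] tilt 25.061498845953125
[ 0.45209968  0.89196742 -0.        ] [-0.80799194  0.40953614 -0.42359081] (array([0.0030184 , 0.00796481]), 110.43582916259766, 93.60025787353516, 89.99309539794922) centre [ 0.50845588 -0.31451724  0.21093149]
```

View pics/crop1.png

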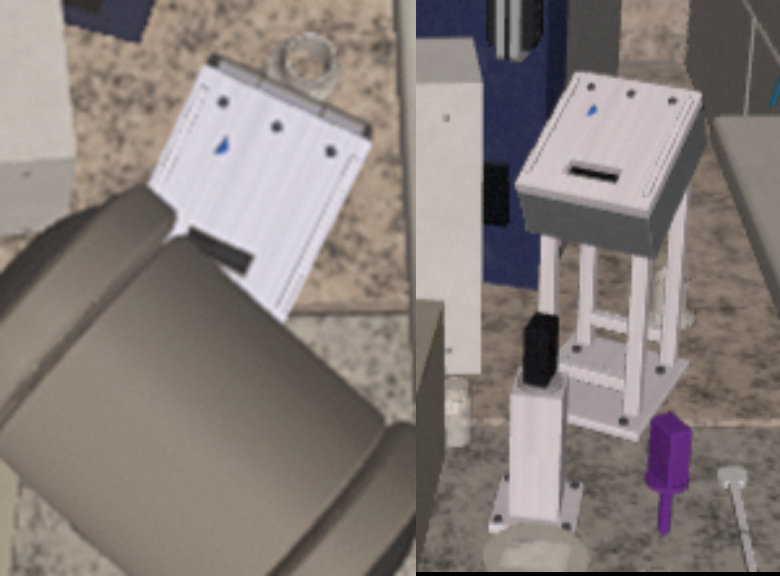

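The cover is shut, at 25.06° tilt against 25 nominal. Its centre (0.508,-0.315,0.211) matches my prediction. Next I'll measure the slot mouth in the scene view, where it shows at crop (594,172).

```bash
python3 - <<'E'
from h import *
b=np.load('pics/scene1.npz');P=pts('scene',b['d']);im=b['im']
reg=np.zeros((480,640),bool);reg[172:240,345:425]=1
m=reg&(P[...,2]>.17)&(P[...,2]<.25)&(im.min(-1)>150);X=P[m];c,n,Xi=planefit(X)
print('plane',len(X),len(Xi),c,n,np.degrees(np.arccos(n[2])),'offset to predicted plane mm',((c-SLOT)@N)*1000)
sub=im[205:230,360:400].max(-1);print(sub[:, ::2])
cm=optics.camera_model('scene');K,R,t=map(np.array,(cm['K'],cm['R'],cm['t']));C=-R.T@t
def cast(u,v,c0=SLOT,nn=N):
    d=R.T@np.array([(u-K[0,2])/K[0,0],(v-K[1,2])/K[1,1],1]);return C+d*((c0-C)@nn)/(d@nn)
reg2=np.zeros((480,640),bool);reg2[205:226,360:395]=1
v,u=np.nonzero(reg2&(im.max(-1)<130))
q=np.array([cast(a,bb) for a,bb in zip(u,v)])-SLOT;xy=np.c_[q@U,q@HY];print(len(u),'slot rect mm (x,y)',rect(xy),xy.min(0)*1000,xy.max(0)*1000)
# cover outline
v,u=np.nonzero(reg&(im.min(-1)>150)&(abs((P-c)@n)<.004));q=np.array([cast(a,bb) for a,bb in zip(u,v)])-SLOT;print('cover rect',rect(np.c_[q@U,q@HY]))
E
```

```text
plane 2266 1883 [ 0.49990514 -0.31124267  0.20593568] [-0.37661424  0.19085548  0.9064965 ] 24.974403712069936 offset to predicted plane mm -0.8123475492592518
[[207 204 208 206 204 205 206 201 200 203 206 205 205 208 206 204 208 203
  203 198]
 [207 205 206 205 203 205 206 203 199 201 206 204 203 209 206 206 207 200
  201 200]
 [208 203 206 206 204 205 205 204 199 205 206 205 205 207 205 205 206 203
  203 199]
 [208 205 204 206 203 207 205 205 201 206 208 204 207 209 203 207 203 200
  203 202]
 [207 206 206 206 206 210 205 204 199 208 207 204 207 207 204 207 203 202
  201 204]
 [207 207 206 206 206 203 208 204 203 205 207 202 206 206 205 205 203 201
  199 206]
 [206 208 208 206 206 176 205 195 201 207 204 203 208 204 204 206 202 203
  203 206]
 [208 205 208 205 197 157 153 164 188 200 201 204 209 206 205 205 202 202
  204 209]
 [207 207 210 206 181 143 142 151 154 155 169 188 204 203 208 204 202 202
  202 208]
 [208 205 208 203 146  46  86 140 142 148 154 158 162 180 198 203 203 200
  205 205]
 [209 205 207 185 135  17   7  20  52 112 144 146 155 153 153 202 203 203
  206 203]
 [208
[... 761 characters left out ...]
[145 155 155 155 155 166 188 198 202 207 210 208 205 205 205 204 210 203
  207 186]
 [ 98 132 133 146 154 156 158 156 168 190 200 208 206 205 203 204 208 206
  207 210]
 [ 84  84  87 112 135 147 153 156 154 156 165 188 198 198 202 209 206 205
  208 210]
 [ 85  85  84  84  80 108 139 149 150 156 157 153 152 175 184 201 203 210
  211 208]
 [ 83  84  84  82  82  84  80  98 122 135 150 153 154 150 154 169 185 204
  203 208]]
67 slot rect mm (x,y) (array([-0.00668455, -0.00097021]), 7.4256486892700195, 34.4300422668457, 0.03210270032286644) [-10.40365229 -18.18586358] [-2.97756539 16.24592281]
cover rect (array([0.02634475, 0.00064764]), 112.72879791259766, 93.93708038330078, 0.02788323163986206)
```

```bash
python3 - <<'E'
from h import *
def run(name,reg,thr):
    b=np.load(f'pics/{name}1.npz');im=b['im']
    cm=optics.camera_model(name);K,R,t=map(np.array,(cm['K'],cm['R'],cm['t']));C=-R.T@t
    S=4;g=cv2.resize(im.max(-1),None,fx=S,fy=S,interpolation=cv2.INTER_CUBIC)
    m=np.zeros_like(g,bool);y0,y1,x0,x1=[S*k for k in reg];m[y0:y1,x0:x1]=g[y0:y1,x0:x1]<thr
    v,u=np.nonzero(m);u=(u+.5)/S-.5;v=(v+.5)/S-.5
    d=np.c_[(u-K[0,2])/K[0,0],(v-K[1,2])/K[1,1],np.ones(len(u))]@R
    q=C+d*(((SLOT-C)@N)/(d@N))[:,None]-SLOT
    print(name,thr,rect(np.c_[q@U,q@HY]),(q@U).mean(),(q@HY).mean())
for t in(170,180,190): run('scene',(208,224,364,393),t)
E
```

```text
scene 170 (array([-0.00459011,  0.00021313]), 13.678791046142578, 38.24032211303711, 0.24832803010940552) -0.004690616842136495 -6.266550627442445e-05
scene 180 (array([-0.00448029,  0.00052812]), 14.770483016967773, 39.26816940307617, 0.2594975233078003) -0.004566752313562064 0.00010769039327247059
scene 190 (array([-0.0089222 ,  0.00012686]), 30.163169860839844, 40.08131408691406, 10.39417839050293) -0.004480296810078828 0.0003860945875053282
```

The top and scene views disagree about where the cover lies along the slope, so I'll check specific points in each.

```bash
python3 - <<'E'
from h import *
def cast(name,u,v,c0=SLOT,nn=N):
    cm=optics.camera_model(name);K,R,t=map(np.array,(cm['K'],cm['R'],cm['t']));C=-R.T@t
    d=R.T@np.array([(u-K[0,2])/K[0,0],(v-K[1,2])/K[1,1],1]);return C+d*((c0-C)@nn)/(d@nn)
def rel(p): p=p-SLOT; return (np.array([p@U,p@HY,p@N])*1000).round(1)
T=lambda x,y:(290+x/3.2-.5,160+y/3.2-.5)
S=lambda x,y:(310+(x-416)/2.6-.5,150+y/2.6-.5)
for n,f,l in(('top',T,[(283,320),(370,145),(208,63),(252,258),(249,272),(150,185),(330,151),(277,127)]),('scene',S,[(645,215),(700,92),(576,73),(516,185),(672,101),(631,93)])):
    d=np.load(f'pics/{n}1.npz')['d'];P=pts(n,d)
    for a in l:
        u,v=f(*a);print(n,a,rel(cast(n,u,v)),'depth',rel(P[int(round(v)),int(round(u))]))
# pin grip in scene, stand checks
d=np.load('pics/scene1.npz');P=pts('scene',d['d']);im=d['im']
reg=np.zeros((480,640),bool);reg[268:300,345:372]=1
m=reg&(im.max(-1)<60)&(d['d']>0);X=P[m];print('scene grip',len(X),X.mean(0),X.min(0),X.max(0))
b=np.load('pics/top0.npz');Q=pts('top',b['d'])
for nm,PP in(('scene',pts('scene',np.load('pics/scene0.npz')['d'])),('top',Q)):
    m=(PP[...,2]>.095)&(PP[...,2]<.106)&(abs(PP[...,0]-.365)<.03)&(abs(PP[...,1]+.262)<.03);X=PP[m];print(nm,'post top',len(X),X.min(0),X.max(0),X.mean(0))
    m=(abs(PP[...,0]-.365)<.05)&(abs(PP[...,1]+.262)<.05)&(PP[...,2]>.004)&(PP[...,2]<.014);X=PP[m];print(nm,'foot',len(X),X.min(0),X.max(0))
    m=(abs(PP[...,0]-.365)<.12)&(abs(PP[...,1]+.3)<.1)&(abs(PP[...,2])<.004);print('floor',PP[m][:,2].mean())
E
```

```text
top (283, 320) [-19.2 -45.7  -0. ] depth [-20.8 -46.4  -3.1]
top (370, 145) [ 83.4 -45.9  -0. ] depth [ 83.1 -45.8   0.2]
top (208, 63) [86.7 45.8  0. ] depth [86.2 46.8 -2.9]
top (252, 258) [  4.  -17.2  -0. ] depth [ -3.  -18.  -26.8]
top (249, 272) [ -3.5 -19.   -0. ] depth [ -4.6 -18.4  -6.2]
top (150, 185) [16.3 46.6 -0. ] depth [123.7  39.6 434.8]
top (330, 151) [ 72.1 -29.1   0. ] depth [ 72.5 -29.7   3.3]
top (277, 127) [71.8  0.4 -0. ] depth [73.2  0.8  6. ]
scene (645, 215) [-31.1 -45.7  -0. ] depth [-28.  -44.9  -3.2]
scene (700, 92) [ 82.9 -44.1  -0. ] depth [ 520.1  134.  -459.4]
scene (576, 73) [81.3 46.7 -0. ] depth [82.2 47.4 -2.1]
scene (516, 185) [-28.5  46.2   0. ] depth [-28.8  46.1  -0.6]
scene (672, 101) [ 70.3 -28.4  -0. ] depth [ 70.  -28.7   1.2]
scene (631, 93) [71.2  1.6 -0. ] depth [72.3  2.4 -0.6]
scene grip 334 [ 0.35873797 -0.25984847  0.12738473] [ 0.3482066  -0.29775966 -0.00241387] [ 0.60507904 -0.24931517  0.14488077]
scene post top 204 [ 0.34419644 -0.27831911  0.09518187] [ 0.38253376 -0.24183175  0.1057974 ] [ 0.35550108 -0.26015965  0.10010781]
scene foot 371 [ 0.33343615 -0.29226491  0.00411734] [ 0.39361382 -0.22807228  0.01386969]
floor -0.0008857716536385728
top post top 165 [ 0.34733697 -0.2793865   0.09541601] [ 0.38332523 -0.24453734  0.10585136] [ 0.36455507 -0.26052752  0.10165103]
top foot 547 [ 0.31519841 -0.31194847  0.00400171] [ 0.4139734  -0.21222376  0.01387813]
floor 0.000351131573151588
```

Both views agree on the screw holes to about 1.5 mm. The clash comes from edge faces: the scene view includes the cover's 8 mm front edge, and the arm hid part of the top view. I'll grasp the pin, then park the arm clear and measure slot and pin again in both views.

```bash
python3 - <<'E'
from h import *
g=np.array([.3652,-.2615]); yg=np.array([.3796,.925,0]); q=quat([0,0,-1],-yg)
command_gripper(0.036)
r.reach([g[0],g[1],.22],q)
hit=r.move_straight([g[0],g[1],.134],q,speed=.1,max_force=12);print(hit,r.read_state()['eef_pos'])
command_gripper(0.0,force=60);print(r.read_state()['grip_width'],r.read_state()['contact_force'])
p=r.read_state()['eef_pos']
r.move_straight([p[0],p[1],.26],speed=.15);print(r.read_state()['contact_force'],r.read_state()['grip_width'])
r.reach([.33,-.09,.30],q)
cap('top','top2');cap('scene','scene2');s=r.read_state();print(s['time_s'],s['eef_pos'],s['grip_width'])
a=np.load('pics/top2.npz')['im'];b=np.load('pics/scene2.npz')['im']
C=np.zeros((560,800,3),np.uint8)
C[:,:400]=cv2.resize(a[170:280,325:404],(400,560),interpolation=2);C[:400,400:]=cv2.resize(b[60:320,180:440],(400,400))
cv2.imwrite('pics/crop2.png',C[:,:,::-1])
E
```

```text
False [ 0.36558897 -0.26183653  0.13468083]
0.015183268294562171 [0.68404023 2.62042336 5.62724133]
[ 0.87044725  0.66519432 -0.59055075] 0.015259338464609406
11.3333 [ 0.3304509  -0.09109461  0.29950617] 0.015007079500391447
```

View pics/crop2.png

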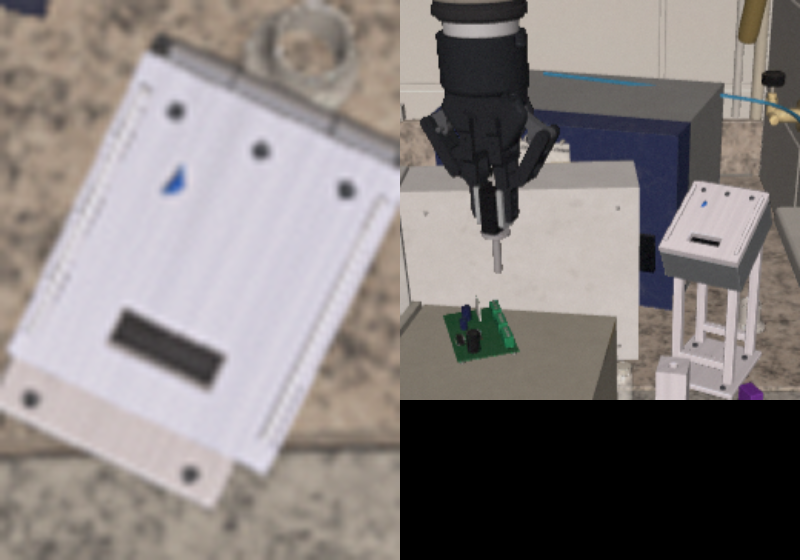

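The pin is in the gripper: width is 15 mm, and its collar and shank show at crop (496,250). The slot is fully visible in the top view at crop (167,348). I'll measure it in both views.

```bash
cat >> h.py <<'E'
def castm(name,u,v,c0,nn):
    cm=optics.camera_model(name);K,R,t=map(np.array,(cm['K'],cm['R'],cm['t']));C=-R.T@t
    d=np.c_[(np.asarray(u,float)-K[0,2])/K[0,0],(np.asarray(v,float)-K[1,2])/K[1,1],np.ones(np.size(u))]@R
    return C+d*(((c0-C)@nn)/(d@nn))[:,None]
E
python3 - <<'E'
from h import *
def run(name,reg,thr):
    im=np.load(f'pics/{name}2.npz')['im'];S=4
    g=cv2.resize(im.max(-1),None,fx=S,fy=S,interpolation=cv2.INTER_CUBIC)
    m=np.zeros_like(g);y0,y1,x0,x1=[S*k for k in reg];m[y0:y1,x0:x1]=g[y0:y1,x0:x1]<thr
    cs,_=cv2.findContours(m,0,1);c=max(cs,key=cv2.contourArea)[:,0]
    q=castm(name,(c[:,0]+.5)/S-.5,(c[:,1]+.5)/S-.5,SLOT,N)-SLOT
    print(name,thr,rect(np.c_[q@U,q@HY]))
for t in(110,140,170): run('top',(228,249,344,372),t)
for t in(110,140,160,175): run('scene',(208,224,364,393),t)
b=np.load('pics/top2.npz');P=pts('top',b['d']);im=b['im']
reg=np.zeros((480,640),bool);reg[170:275,318:410]=1
m=reg&(P[...,2]>.15)&(P[...,2]<.26)&(im.min(-1)>120)
c,n,Xi=planefit(P[m]);print(c,n,'off mm',(c-SLOT)@N*1000,np.degrees(np.arctan2(-n[1],-n[0])),np.degrees(np.arccos(n[2])))
q=Xi-SLOT;print('cover',rect(np.c_[q@U,q@HY]))
# outline from white mask
m8=(reg&(abs((P-c)@n)<.006)&(im.min(-1)>110)).astype(np.uint8);v,u=np.nonzero(m8);q=castm('top',u,v,SLOT,N)-SLOT;print('cover cast',rect(np.c_[q@U,q@HY]))
# dark screw holes both views
for name,rg in(('top',(185,212,352,400)),('scene',(178,194,370,412))):
    im=np.load(f'pics/{name}2.npz')['im'];g=im.max(-1)
    m=np.zeros_like(g);y0,y1,x0,x1=rg;m[y0:y1,x0:x1]=(g[y0:y1,x0:x1]<140)
    nn,_,st,ce=cv2.connectedComponentsWithStats(m)
    for k in range(1,nn):
        if 3<st[k,4]<40:
            q=castm(name,[ce[k,0]],[ce[k,1]],SLOT,N)-SLOT;print(name,st[k],ce[k].round(1),(q@U*1000).round(1),(q@HY*1000).round(1))
E
```

```text
top 110 (array([-0.00045535,  0.00038512]), 35.46620559692383, 11.380270004272461, 89.74163818359375)
top 140 (array([-0.00065905,  0.00033258]), 36.72550582885742, 12.618809700012207, 89.82299041748047)
top 170 (array([-0.00068553,  0.00030085]), 37.89598083496094, 14.124197006225586, 89.82479095458984)
scene 110 (array([-0.00644915, -0.00088689]), 33.99753189086914, 7.540893077850342, 89.83277893066406)
scene 140 (array([-0.0061668 , -0.00044773]), 35.70600509643555, 9.28647518157959, 89.57411193847656)
scene 160 (array([-0.00488057, -0.00010328]), 12.536622047424316, 36.748600006103516, 0.6946833729743958)
scene 175 (array([-0.00461218,  0.00021609]), 13.720667839050293, 38.238258361816406, 0.35377761721611023)
[ 0.50604692 -0.31377077  0.20980126] [-0.37796618  0.18704363  0.90672832] off mm -0.1081705974327161 -26.329367278950315 24.942926153056135
cover (array([0.033166  , 0.00016802]), 114.98748779296875, 93.72965240478516, 0.11157016456127167)
cover cast (array([3.48730698e-02, 7.22045898e-05]), 117.99237060546875, 93.89064025878906, 0.02738761715590954)
top [370 185   2   2   4] [370.5 185.5] [88.3] [18.]
top [358 190   3   3   7] [359.  191.3] [71.8] [30.9]
top [375 198   3   3   7] [376.  199.3] [71.6] [0.4]
top [392 206   3   3   8] [392.9 207.1] [71.6] [-29.8]
scene [376 182   3   3   8] [376.9 182.9] [70.7] [31.]
scene [391 185   3   3   7] [392.  185.7] [70.1] [1.5]
scene [407 187   3   3   7] [408.  188.3] [70.5] [-28.4]
```

In the top view the slot is 0.7 mm off the prediction along x. The scene view says about 4 mm, but it looks along a slant that magnifies calibration error. I'll bring the pin over the slot and compare it with the slot directly in the images.

```bash
cat >> h.py <<'E'
SLOT=SLOT-.0015*U+.0002*HY
QI=quat(-N,-HY); L=.0747   # TCP to pin tip along tool z
def tcp(x,y,z): return SLOT+x*U+y*HY+(z+L)*N
def loc():
    s=r.read_state(); p=s['eef_pos']; R=Ro.from_quat(s['eef_rot']).as_matrix()
    t=p+R[:,2]*L-SLOT; f=s['contact_force']
    return np.array([t@U,t@HY,t@N])*1000, np.array([f@U,f@HY,f@N]), s['time_s']
E
python3 - <<'E'
from h import *
r.reach(tcp(0,0,.06),QI); r.move_straight(tcp(0,0,.012),QI,speed=.15); r.hold(.2)
print(loc(),np.degrees(np.arccos(np.clip(-Ro.from_quat(r.read_state()['eef_rot']).as_matrix()[:,2]@N,-1,1))))
cap('top','top3');cap('scene','scene3')
a=np.load('pics/top3.npz')['im'];b=np.load('pics/scene3.npz')['im']
C=np.zeros((560,800,3),np.uint8)
C[:,:400]=cv2.resize(b[110:236,335:425],(400,560),interpolation=2);C[:,400:]=cv2.resize(a[150:290,310:410],(400,560),interpolation=2)
cv2.imwrite('pics/crop3.png',C[:,:,::-1])
E
```

```text
(array([ 0.76870574,  0.07535329, 13.03429629]), array([-0.40264011, -0.03791169, -0.41158827]), 12.85) 0.10719683963251753
```

View pics/crop3.png

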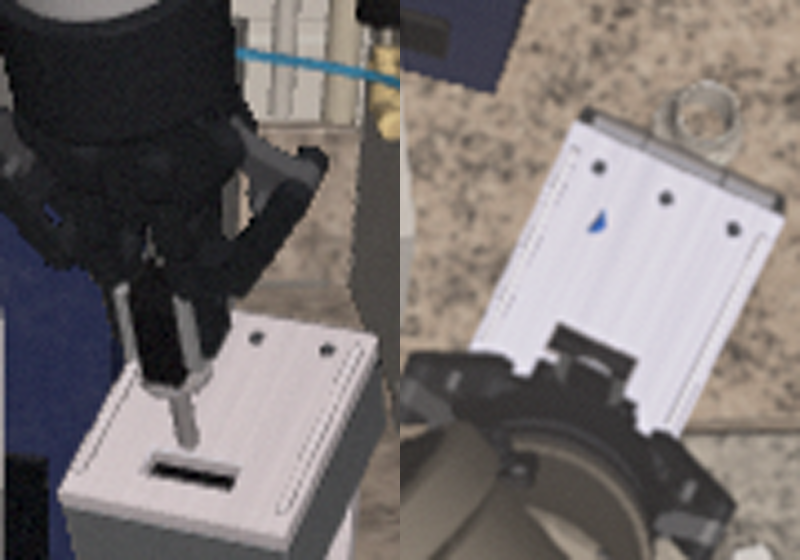

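The pin tip sits above the slot at scene crop (189,440), which is pixel (377.5,209). I'll compare it with the slot in the same camera.

```bash
python3 - <<'E'
from h import *
im=np.load('pics/scene3.npz')['im']
print(im[200:220,370:386].max(-1))
for u,v in((377.5,209),(377.5,208),(377.5,210)):
    q=castm('scene',[u],[v],SLOT+.013*N,N)[0]-SLOT;print(q@U*1000,q@HY*1000)
d=np.load('pics/scene3.npz')['d'];P=pts('scene',d)
for v in range(200,212,2): 
    q=P[v,374:380]-SLOT; print(v,np.c_[q@U,q@HY,q@N].round(4)[1:5].tolist())
E
```

```text
[[202 204 199 112 107 120 118 116 190 199 198 202 206 204 207 202]
 [204 207 202 134 101 116 118 111 134 196 201 202 206 206 204 203]
 [202 202 201 133  96 114 116 116 143 200 203 203 204 208 204 203]
 [206 205 203 174  92 114 119 118 145 201 202 206 205 205 203 202]
 [204 204 206 204  91 111 122 118 125 203 203 205 206 204 203 202]
 [204 205 203 201 100 108 119 117 111 195 205 206 203 205 201 203]
 [205 206 206 200 140 106 117 119 108 158 206 207 203 205 201 205]
 [205 206 207 199 135 102 115 119 112 133 205 206 203 202 202 207]
 [207 208 203 205 171  99 113 121 115 138 206 204 203 203 203 207]
 [208 206 203 207 201 110 110 123 117 139 203 205 206 203 208 204]
 [203 201 205 205 201 161 134 131 131 184 207 204 204 206 205 205]
 [178 188 203 197 197 197 184 163 172 204 203 202 203 210 206 206]
 [155 151 152 159 167 176 187 190 199 202 199 203 204 206 209 208]
 [143 139 139 146 154 154 155 152 154 163 172 184 190 200 201 202]
 [ 49  58  86 114 138 143 141 141 149 151 153 156 156 154 162 172]
 [ 21  20  16  19  21  49  52  84 109 136 141 142 142 148 153 152]
 [ 67  32  24  14  20  18  2
[... 340 characters left out ...]
.920382790760363
200 [[-0.0046, -0.0013, 0.0406], [-0.0043, -0.003, 0.0406], [-0.0018, -0.0035, 0.0382], [0.0311, 0.0125, 0.0012]]
202 [[-0.006, -0.0014, 0.0373], [-0.0029, -0.0015, 0.0341], [-0.0036, -0.0038, 0.0354], [0.0304, 0.0128, -0.0033]]
204 [[-0.0054, -0.0004, 0.0315], [-0.006, -0.0026, 0.0327], [-0.0053, -0.004, 0.0324], [-0.0018, -0.004, 0.0288]]
206 [[-0.0057, 0.0002, 0.0268], [-0.0053, -0.0015, 0.0268], [-0.0049, -0.0031, 0.0268], [-0.0015, -0.0032, 0.0234]]
208 [[-0.0057, 0.0009, 0.0217], [-0.0057, -0.001, 0.0222], [-0.005, -0.0025, 0.0219], [-0.003, -0.0033, 0.02]]
210 [[-0.006, 0.0014, 0.0169], [-0.006, -0.0005, 0.0175], [-0.0044, -0.0015, 0.0161], [-0.0028, -0.0025, 0.0147]]
```

```bash
python3 - <<'E'
from h import *
x=-.0020
r.move_straight(tcp(x,0,.010),QI,speed=.1)
hit=r.move_straight(tcp(x,0,-.014),QI,speed=.04,max_force=8);print(hit,loc())
E
```

```text
False (array([ -1.79209234,  -0.03185741, -14.05184178]), array([ 1.13339155, -0.66330307, -2.20107322]), 13.95)
```

The tip is inside the slot without contact. I'll centre it across the slot by touching both side walls.

```bash
python3 - <<'E'
from h import *
for s in(1,-1):
    hit=r.move_straight(tcp(-.002+s*.007,0,-.014),QI,speed=.02,max_force=7);print(s,hit,loc())
    r.move_straight(tcp(-.002,0,-.014),QI,speed=.04)
print(loc())
E
```

```text
1 False (array([  3.92479049,   0.25304167, -14.25896447]), array([-4.23016451, -0.17871391,  0.49789012]), 14.45)
-1 True (array([ -2.01552006,  -0.56677014, -13.42688544]), array([ 2.09282029, -0.4159991 ,  0.02557329]), 15.0417)
(array([-1.90910408e+00,  7.83132233e-03, -1.40442751e+01]), array([ 1.4696482 , -0.72060376, -0.73345053]), 15.2917)
```

```bash
python3 - <<'E'
from h import *
x=.0007
r.move_straight(tcp(x,0,-.014),QI,speed=.04);r.hold(.15);print(loc())
hit=r.move_straight(tcp(x,0,-.036),QI,speed=.03,max_force=8);print(hit,loc())
E
```

```text
(array([  0.3539248 ,   0.07033364, -14.16357376]), array([-0.78461219,  0.79203136, -0.08475188]), 15.6917)
True (array([ 7.07264148e-01,  1.14642448e-02, -2.84394894e+01]), array([-0.38432587, -0.42109428,  6.81024166]), 16.2167)
```

The strip touched at -28.4 mm against the expected -28. Now I'll feel along it.

```bash
python3 - <<'E'
from h import *
x=.0007
for y in [.002,.004,.006,.008,.010,-.002,-.004,-.006,-.008,-.010]:
    r.move_straight(tcp(x,r and (loc()[0][1]/1000),-.0265),QI,speed=.06)
    r.move_straight(tcp(x,y,-.0265),QI,speed=.06)
    hit=r.move_straight(tcp(x,y,-.034),QI,speed=.03,max_force=8);l=loc();print(y,hit,l)
    if l[0][2]<-30.5: break
E
```

```text
0.002 True (array([  1.05799508,   2.03987622, -28.50092768]), array([-0.79569284, -0.49036472,  7.41854541]), 16.925)
0.004 True (array([  1.0528511 ,   4.03354555, -28.74702099]), array([-1.00702898,  0.17037123,  5.85312043]), 17.6333)
0.006 True (array([ -0.21887401,   6.97905995, -31.54202573]), array([-0.30312294,  3.38280672, -2.0480935 ]), 18.375)
```

The tip dropped at y≈6–7 mm, and the wall is pushing it towards +y, so the hole's centre lies farther that way. I'll shift over and push home.

```bash
python3 - <<'E'
from h import *
x=.0005
r.move_straight(tcp(x,.0075,-.0315),QI,speed=.03,max_force=15);print(loc())
hit=r.move_straight(tcp(x,.0075,-.0375),QI,speed=.03,max_force=15);print(hit,loc())
E
```

```text
(array([  0.4222334 ,   7.49021193, -31.55394834]), array([-0.74339037,  0.87086084, -0.677833  ]), 18.625)
False (array([  0.2281901 ,   7.58575239, -37.80206229]), array([-0.24729022,  1.73857372, -1.30307042]), 18.975)
```

```bash
python3 - <<'E'
from h import *
x=.0005
hit=r.move_straight(tcp(x,.0078,-.0435),QI,speed=.02,max_force=15);print(hit,loc())
r.hold(.3);print(loc())
cap('scene','scene4');b=np.load('pics/scene4.npz')['im']
cv2.imwrite('pics/crop4.png',cv2.resize(b[110:236,335:425],(560,784),interpolation=2)[:600,:,::-1])
E
```

```text
True (array([  0.82482817,   7.65798809, -40.17428429]), array([-0.50309922,  0.70951032,  7.34318791]), 19.2417)
(array([  0.84165202,   7.64461992, -40.18563035]), array([-0.95562454, -0.26333922,  9.19266302]), 19.5417)
```

View pics/crop4.png

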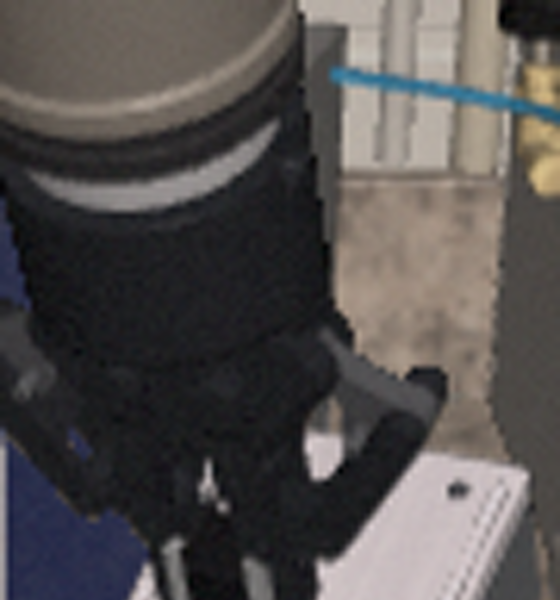

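The collar seats at -40.2 mm, with force building up. The crop missed the collar, so I'll check it after release: open the jaws, retreat along the pin axis, look.

```bash
python3 - <<'E'
from h import *
command_gripper(.036);r.hold(.2)
p=r.read_state()['eef_pos'];r.move_straight(p+.12*N,speed=.12)
r.reach([.33,-.09,.36],quat([0,0,-1],-HY));r.hold(.2)
cap('top','top5');cap('scene','scene5');print(r.read_state()['time_s'],r.read_state()['contact_force'])
a=np.load('pics/top5.npz')['im'];b=np.load('pics/scene5.npz')['im']
C=np.zeros((560,800,3),np.uint8)
C[:,:400]=cv2.resize(b[160:286,335:425],(400,560),interpolation=2);C[:,400:]=cv2.resize(a[150:290,310:410],(400,560),interpolation=2)
cv2.imwrite('pics/crop5.png',C[:,:,::-1])
P=pts('top',np.load('pics/top5.npz')['d']);q=P-SLOT;lx,ly,lz=q@U,q@HY,q@N
m=(abs(lx)<.03)&(abs(ly-.008)<.03)&(lz>.03)&(lz<.06);print('grip top: ',m.sum(),lx[m].mean(),ly[m].mean(),np.percentile(lz[m],[10,50,90]))
c,n,_=planefit(P[m]);print('top-face tilt vs N deg',np.degrees(np.arccos(n@N)))
reg=np.zeros((480,640),bool);reg[170:275,318:410]=1
mm=reg&(abs(lz)<.02)&(a.min(-1)>120);c,n,_=planefit(P[mm]);print('cover vs N',np.degrees(np.arccos(n@N)),(c-SLOT)@N)
E
```

```text
22.3917 [-0.33970987 -0.41853721 -0.37796911]
grip top:  165 0.0007335447111908571 0.0071651457658163335 [0.04046302 0.04339469 0.04525263]
top-face tilt vs N deg 2.779702252086944
cover vs N 0.2934521995373539 -9.134373746259377e-05
```

View pics/crop5.png

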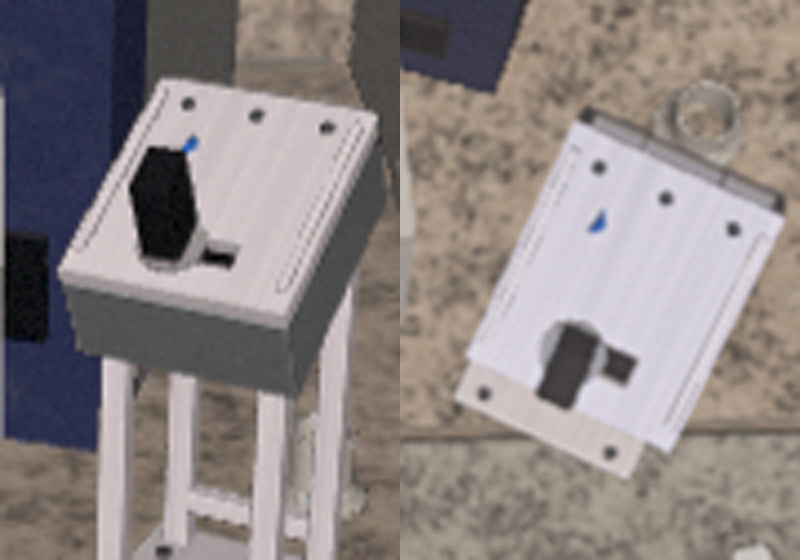

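View pics/scene5.png

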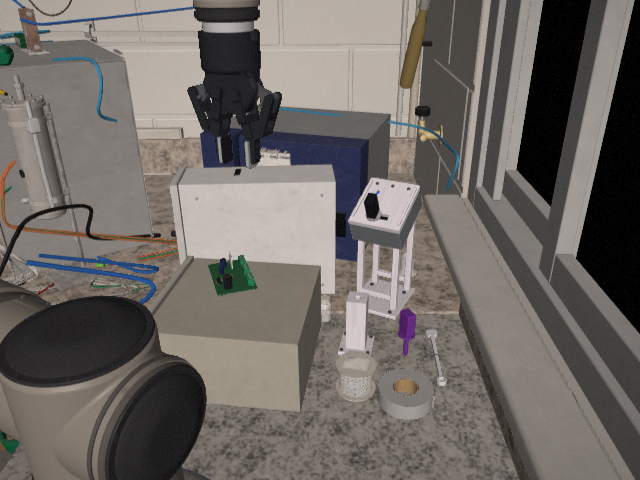

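The collar lies flat on the cover and the grip's top is 43.4 mm above it (44 when home). The cover is shut, nothing standing around has visibly moved, and the arm is clear. I'm handing in.

```bash
python3 -c "
from h import *
r.finish_job();print(r.read_state()['time_s'])"
```

```text
the job is handed in; nothing more can be done
the job is handed in; nothing more can be done
```

I swung the cover shut and took the black pin from its post. I found the hidden hole about 7.6 mm along the slot from its middle, pushed the pin home and let go. I handed the job in at about 22.4 s, and no verdict is reported.

**Last checks that agreed:**
- **Cover:** its plane is within 0.3° of shut.
- **Pin depth:** it seated at -40.2 mm with contact force building. After release the grip's top stood 43.4 mm above the cover, against 44 mm nominal.
- **Pin position:** about 0.7 mm across and 7.2 mm along the slot from its middle.
- **Surroundings:** the arm touches nothing, and the bystanders and the purple look-alike look unmoved in the pictures; I did not measure them again.

**Checks that disagreed:**
- **Slot position:** the scene camera put the slot about 4 mm farther down the slope than the top camera. Touching the slot's walls bore out the top camera to about 1.5 mm.
- **Pin squareness:** the grip's top face fitted 2.8° (0.05 rad) off the cover's normal. That is within the 0.15 rad allowed, and the fit used only 165 depth points.

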